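# Tension the truing block's belt

### The arm

A 6-joint arm with a two-finger parallel gripper is mounted at the origin on the work surface. World frame = base frame: x ahead of the robot, y to its left, z up, the work surface at z = 0. Lengths are in m, angles in rad, forces in N, time in s.
With the tool pointing down it reaches from about 0.35 to 0.975 m from the base axis. Payload 4.9 kg.
Tool frame: the origin (TCP) lies between the finger pads, 19 mm behind the fingertips; this is the grasp point; z points along the fingers, y is the line along which they close (so a half turn about z gives the same grasp; the last joint's range is limited). The gripper opens to 85 mm and grips with 20 to 120 N. Pads are 22 mm wide; open, the fingers measure 114 mm over their backs; the gripper's body (76 mm by 85 mm) begins 54 mm behind the grasp point. The pads swing forward as they close: fully open they stand 13 mm farther back than shut.
Start: joints at [-1.438, 0.053, 1.613, -0, 1.476, -0.119], TCP at [0.156, -0.605, 0.25] pointing down, gripper open.
Joint ranges: [-3.01, 3.01], [-1.01, 2.22], [0.06, 2.58], [-1.02, 4.17], [0.09, 2.62], [-3.14, 3.14]. Speed limits (rad/s): [2.57, 2.57, 3.14, 3.14, 3.14, 3.14].

### API

Orientations are given as a unit quaternion [w, x, y, z].
In Python, from plant import manip, optics, state gives the robot as it stands (manip), with the cameras (optics) and the readings as plain functions.
- The arm moves only by the tool shift_gripper, called after "Emit:" as a command line: name --argument value ..., lists and objects as JSON in quotes. Schema: {"type":"object","properties":{"plan":{"type":"string"},"only":{"type":"string"},"quiet":{"type":"boolean"},"lines":{"type":"string"}},"required":["plan"],"additionalProperties":false}. plan is a string of 1 to 5 rows, parted by a bar, with the numbers parted by commas; each row has 7 numbers: the opening from 0.0 (shut) to 1.0 (fully open), then dx, dy, dz in a scale on which 1.0 is 25 cm, then a rotation vector rx, ry, rz in parts of the range, where 1.0 means pi rad; each row shifts and turns the commanded pose from where the row before left it, along the tool's axes as they then stand; what a row does not reach is not made up. A row lasts 1/8 s, in which the tool goes at most 0.0625 m and 0.188 rad, less where a joint would pass 70% of its speed; a pose out of reach is approached as far as the arm can. The fingers move at their own pace and stop on an object; the grip force is fixed at half the most. Time passes only in rows, so rows that do not move let the fingers close. The tool returns the time, the measured TCP pose, the force, the opening and the grip force at its end. only (a regular expression) keeps the lines of the reply that match it, lines (a string "A,B") keeps lines A to B, and quiet returns only ok. No shift or turn number may pass 1 either way. Input that does not fit is refused with a message, and nothing moves.
- state(): the state, without advancing time (a new reading comes with each control period).
- optics.grab_frame(name): name is "side" or "top" or "wrist"; returns the picture (400x640x3 uint8, red, green, blue); there is no depth.
- optics.camera_params(name): a dict with "intrinsics" (3x3 intrinsics, pixels), "k1" (the pictures are not rectified: a ray, as slopes to the right and down, at radius r is drawn at 1 + k1 r^2 times it, then the intrinsics apply), "xyz" and "orientation" of the camera in the world. Camera axes: x right, y down, z forward; pixel columns grow to the right and rows downward; lengths in m; the calibration is good to about 2 mm. A picture is of the moment at which its call begins: read the wrist's pose just before it. camera_params takes no time and is no camera call; for the wrist camera it gives the pose at the moment of the call.
- manip.job_done(): hands the job in; it is judged then, once.
The state is a dict: "time": time; "joint_pos": joint angles; "joint_vel": joint speeds; "joint_efforts": joint torques, N m; "tool_pos": TCP position; "tool_rot": TCP orientation; "contact_force": force on the tool from outside, world axes, zero at the start; "ft_torque": the same for the moment, N m; "gripper_width": opening from 0.0 (shut) to 1.0 (fully open); "grasp_force": force on a finger pad.
Only numpy, scipy, OpenCV 4.12 (cv2) and the standard library are available. Lean on these libraries where they do the work, as an engineer would, in place of code of your own. Each camera call takes 0.05 s, during which the arm holds its last target. There are 200 camera calls.

### The job

The drive belt inside the blue tyre truing block is slack. Wind its silver tension wheel clockwise until it feels firm and the white pointer stands in the green arc, never letting the pointer reach the red arc, then let go. Leave the wheel of the yellow truing block as it is.

Things in the scene. Friction and masses are not known exactly. Their poses are not given: they have to be found in the camera images.
- blue_wheel (a joint): Angle of the blue block's tension wheel, rad, growing CLOCKWISE from above. Starts at 0 to 0.4. Green arc 1.0 to 1.4 (middle 1.2), red from 1.6, stop at 2.0. Turning torque rises evenly: 0.07 N m at 0, 0.25 at 0.6, firm 0.43 at 1.2, 0.55 at 1.6. It stays where it is let go up to 1.4. One twist with a 40 N grip does it.
- blue_wheel_grip (a point): Point on the wheel's upright axis where the TCP goes to grip it from above, 75 mm over the bench. Wheel: round silver ribbed drum 54 mm across, 51 to 87 mm over the bench, gripped across any diameter, on a black disc 92 mm across, 6 mm thick, that turns with it. A white pointer on the disc and a red line on the drum's top show the angle. The point turns with the wheel.
- blue_truer: Blue tyre truing block, fixed, 140 (x) x 220 (y) mm, deck 45 mm high; origin: centre of its underside. Wheel axis at y -55 mm in its frame; belt cover, motor and tyre from y +43 mm on, up to 110 mm high. Green and red arcs painted on the deck, 49 to 61 mm from the axis; the pointer along the block's +x is mid green. Stands left or right of the centre line.
- yellow_pointer (a point): Tip of the white pointer on the wheel of the yellow truing block, 46 mm from that wheel's axis and 51 mm above the bench. The yellow block has the same shape and sizes as the blue one, stands on the other side of the robot's centre line, and its wheel is to be left alone.

How it is judged:
By the outcome, as a careful person would: the job done as asked, in the order asked, and still so for the second after the job is handed in, with the robot touching nothing.
It also fails if it takes over 32 s, if anything falls off the work surface, if the arm or the gripper's body presses on something with over 40 N, if the wrist force passes 120 N, or if a joint passes its speed limit or range.

## Working session

There is one attempt and no reset: what is moved stays moved. The work goes in short steps, Python scripts to look and compute and a tool call to move; the robot and the scene stay as the last step left them, time stands still between calls to the robot, and variables do not carry over. Pictures are saved under pics/ and viewed, at most 10 in all, crops included, and the job is handed in when it is done.

```bash
ls; mkdir -p pics
```

Create h.py:
```python
import numpy as np, cv2
from plant import manip, optics, state
from scipy.spatial.transform import Rotation as R
def rot(q): return R.from_quat([q[1],q[2],q[3],q[0]]).as_matrix()
def ray(p,u,v):
    K=np.array(p["intrinsics"]);k=p["k1"]
    d=np.array([(u-K[0,2])/K[0,0],(v-K[1,2])/K[1,1]]);s=d.copy()
    for _ in range(30): s=d/(1+k*(s@s))
    r=rot(p["orientation"])@np.array([s[0],s[1],1]);return np.array(p["xyz"]),r/np.linalg.norm(r)
def onz(p,u,v,z):
    o,r=ray(p,u,v);return o+r*(z-o[2])/r[2]
def tri(*rs):
    A=sum(np.eye(3)-np.outer(r,r) for o,r in rs);b=sum((np.eye(3)-np.outer(r,r))@o for o,r in rs);x=np.linalg.solve(A,b)
    return x,[np.linalg.norm(np.cross(x-o,r)) for o,r in rs]
def proj(p,x):
    c=rot(p["orientation"]).T@(np.array(x)-p["xyz"]);s=c[:2]/c[2];s=s*(1+p["k1"]*(s@s));K=np.array(p["intrinsics"])
    return K[0,0]*s[0]+K[0,2],K[1,1]*s[1]+K[1,2]
```

Run:
```python
from h import *
for n in ("top","side"):
    cv2.imwrite(f"pics/{n}0.png",optics.grab_frame(n)[:,:,::-1]); print(optics.camera_params(n))
print(state())
```

```text
pics
plant.py
{'intrinsics': array([[500.09648513,   0.        , 322.10652761],
       [  0.        , 500.09648513, 197.51897724],
       [  0.        ,   0.        ,   1.        ]]), 'k1': -0.14053726900585675, 'xyz': array([ 0.38807731, -0.03363268,  0.99172769]), 'orientation': array([-0.06495994,  0.71327531, -0.69533319,  0.05941628])}
{'intrinsics': array([[515.8108408 ,   0.        , 311.61527346],
       [  0.        , 515.8108408 , 194.77248373],
       [  0.        ,   0.        ,   1.        ]]), 'k1': -0.1588249132035356, 'xyz': array([ 0.4837314 , -0.82421102,  0.94125312]), 'orientation': array([-0.36769931,  0.9283813 , -0.05301713,  0.00972411])}
{'time': 0.1, 'joint_pos': array([-1.43799329e+00,  5.33497260e-02,  1.61415648e+00,  3.53574251e-05,
        1.47598565e+00, -1.19017128e-01]), 'joint_vel': array([-0.0003957 , -0.00190893, -0.00387254, -0.00059541,  0.0016338 ,
        0.00041865]), 'joint_efforts': array([ 1.12514303e-03, -3.94904351e+01, -3.71362102e+01, -4.72896227e-05,
        3.96392730e-03,  1.50650555e-05]), 'tool_pos': array([ 0.15565864, -0.60476555,  0.24884953]), 'tool_rot': array([-9.49700290e-04,  9.92083557e-01,  1.25575930e-01,  1.10517900e-05]), 'contact_force': array([-0.06531359,  0.75434179,  0.8244173 ]), 'ft_torque': array([-0.08838913,  0.01490887,  0.01444038]), 'grasp_force': 0.0, 'gripper_width': 0.9961042259123591}
```

View pics/top0.png

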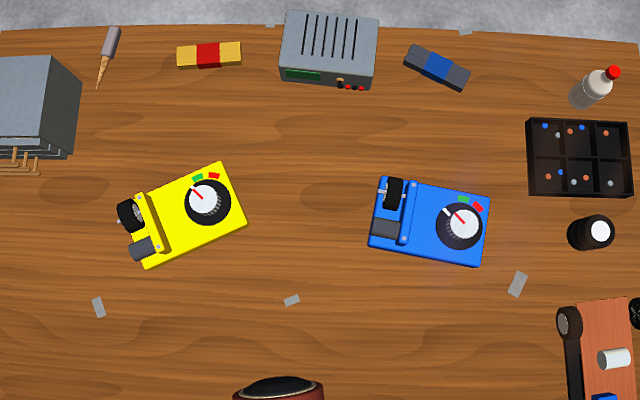

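View pics/side0.png

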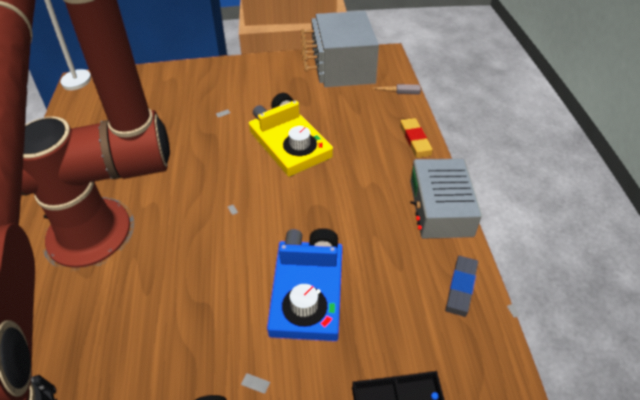

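The top view shows the blue block on the right, wheel top at about (464,227), pointer toward (445,211). In the side view that wheel is at about (304,296). I'll enlarge both.

Run:
```python
import cv2
a=cv2.imread("pics/top0.png")[165:275,360:500]; b=cv2.imread("pics/side0.png")[225:345,255:355]
f=lambda a,s:cv2.resize(a,None,fx=s,fy=s,interpolation=cv2.INTER_CUBIC)
cv2.imwrite("pics/ct.png",f(a,5)); cv2.imwrite("pics/cs.png",f(b,5))
```

```text
(no output)
```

View pics/ct.png

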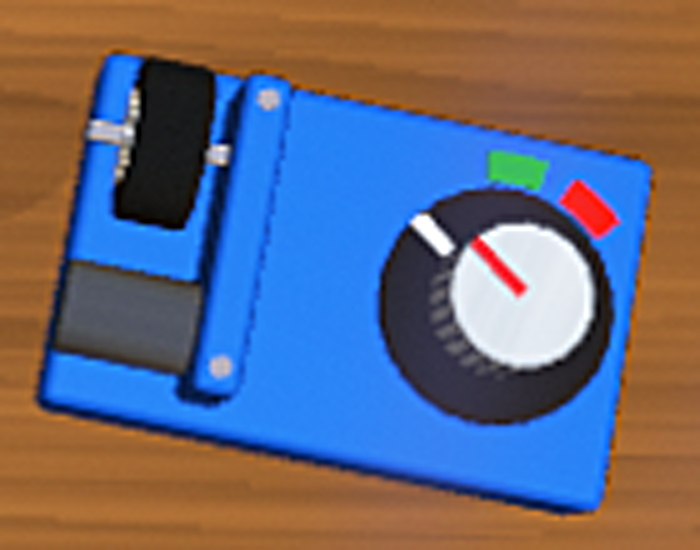

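View pics/cs.png

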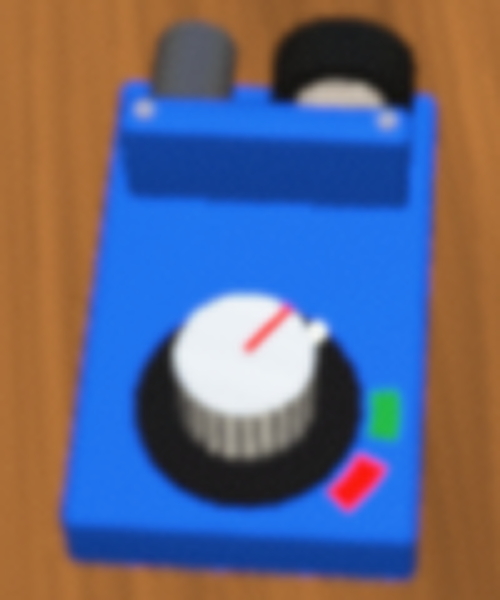

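The crops show the drum-top centre at (464.2,223.6) in the top view and (303.6,295.2) in the side view. The white pointer's outer end is at (443,208) in the top view, the green arc's middle at (463.2,198.6) and the red arc's middle at (477.6,206.2).

Run:
```python
from h import *
t=optics.camera_params("top");s=optics.camera_params("side")
c,e=tri(ray(t,464.2,223.6),ray(s,303.6,295.2));print("drum top",c,e,np.hypot(*c[:2]))
g,e=tri(ray(t,463.2,198.6),ray(s,331.6,307.2));print("green",g,e)
a=lambda p:np.arctan2(p[1]-c[1],p[0]-c[0])
# single-view pieces
for n,u,v,z in (("ptr",443,208.2,.051),("ptrin",449.5,214.6,.051),("green",463.2,198.6,.045),("red",477.6,206.2,.045),("disc",459,226,.051),("drumline0",464.5,223.4,.087),("drumline1",454.8,213.2,.087),("cornerR",490,197,.045),("cornerB",479.5,266.5,.045),("cornerL",368.5,245,.045),("cornerTL",380.5,176.5,.045)):
    p=onz(t,u,v,z);print(n,p.round(4),np.hypot(*(p-c)[:2]).round(4),np.degrees(a(p)).round(1))
print(state()["tool_pos"],rot(state()["tool_rot"]).round(3))
```

```text
drum top [ 0.50705912 -0.28736462  0.08565684] [np.float64(8.60051457060081e-05), np.float64(8.600514570607989e-05)] 0.5828270581752497
green [ 0.56080643 -0.2973789   0.04670721] [np.float64(4.6984057156070956e-05), np.float64(4.6984057155985886e-05)]
ptr [ 0.5404 -0.2563  0.051 ] 0.0456 43.0
ptrin [ 0.5283 -0.2687  0.051 ] 0.0283 41.3
green [ 0.5612 -0.2979  0.045 ] 0.0551 -11.0
red [ 0.5469 -0.3261  0.045 ] 0.0556 -44.2
disc [ 0.5067 -0.2868  0.051 ] 0.0006 125.3
drumline0 [ 0.5072 -0.2876  0.087 ] 0.0002 -59.3
drumline1 [ 0.5257 -0.2697  0.087 ] 0.0257 43.4
cornerR [ 0.5657 -0.3515  0.045 ] 0.0869 -47.6
cornerB [ 0.4305 -0.3273  0.045 ] 0.0863 -152.5
cornerL [ 0.4673 -0.1142  0.045 ] 0.1776 102.9
cornerTL [ 0.6007 -0.1362  0.045 ] 0.1778 58.2
[ 0.15565864 -0.60476555  0.24884953] [[ 0.968  0.249 -0.   ]
 [ 0.249 -0.968  0.002]
 [ 0.    -0.002 -1.   ]]
```

Everything checks out: drum top at z 0.086, green arc at radius 55 mm, pointer at 46 mm, block yaw about -10°. The pointer stands at about 0.27 rad, so it needs about +0.93 rad about tool z (clockwise). Moving above the wheel.

Units first: shifts go in shares of 25 cm and turns go in shares of pi rad. So 0.042 m / 0.25 = 0.168, -0.022 m / 0.25 = -0.088.

Emit:
shift_gripper --plan "1,0.168,-0.088,0,0,0,0 | 1,0.168,-0.088,0,0,0,0 | 1,0.168,-0.088,0,0,0,0 | 1,0.168,-0.088,0,0,0,0 | 1,0.168,-0.088,0,0,0,0"

```text
time: 0.72
tool_pos: [0.3325, -0.445, 0.2495]
tool_rot: [-0.0, 0.992, 0.125, -0.0]
contact_force: [1.2, -0.5, 1.0]
gripper_width: 1.004
grasp_force: 0.0
```

Emit:
shift_gripper --plan "1,0.168,-0.088,0.04,0,0,0 | 1,0.168,-0.088,0.04,0,0,0 | 1,0.168,-0.088,0.04,0,0,0 | 1,0.168,-0.088,0.04,0,0,0 | 1,0.168,-0.088,0.04,0,0,0"

```text
time: 1.35
tool_pos: [0.5084, -0.2862, 0.1992]
tool_rot: [-0.0, 0.992, 0.126, -0.0]
contact_force: [-0.0, -0.2, 0.2]
gripper_width: 0.995
grasp_force: 0.0
```

Emit:
shift_gripper --plan "1,0,0,0,0,0,0 | 1,0,0,0,0,0,0"

```text
time: 1.6
tool_pos: [0.5073, -0.2876, 0.1996]
tool_rot: [-0.0, 0.992, 0.126, -0.0]
contact_force: [-0.8, 0.0, -0.1]
gripper_width: 1.001
grasp_force: 0.0
```

Run:
```python
from h import *
s=state();p=optics.camera_params("wrist");im=optics.grab_frame("wrist")[:,:,::-1];cv2.imwrite("pics/w1.png",im)
T=np.array([.5071,-.2874,.075]);M=rot(s["tool_rot"])
print(s["tool_pos"],M.round(3),"d tool",M.T@(T-s["tool_pos"]),s["joint_pos"],"proj drum top",proj(p,[.5071,-.2874,.087]),p["xyz"])
```

```text
[ 0.50731206 -0.2876169   0.19964092] [[ 0.968  0.249 -0.001]
 [ 0.249 -0.968  0.   ]
 [-0.001 -0.    -1.   ]] d tool [-4.18438152e-05 -2.23647530e-04  1.24641086e-01] [-6.43119165e-01 -9.49701447e-03  1.76131594e+00 -4.95804002e-04
  1.39056863e+00  6.75609239e-01] proj drum top (np.float64(315.5423050903974), np.float64(203.74451440158546)) [ 0.5864934  -0.26705927  0.32413944]
```

View pics/w1.png

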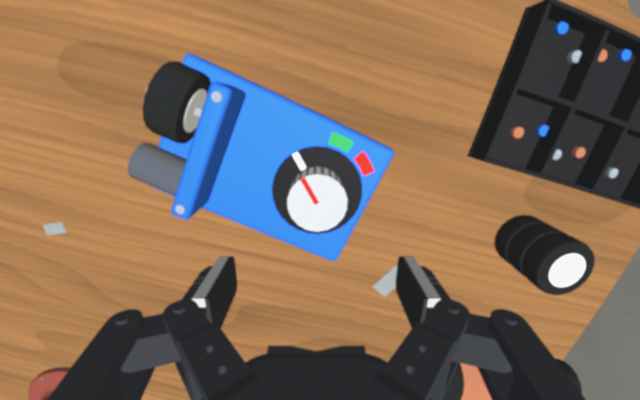

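In the wrist view the drum top is at about (317,202), against a prediction of (315.5,203.7), so they agree to about 1 mm. The pointer is at (298,160) and the way down is clear. Descending and gripping.

Scaled: 0.025 m / 0.25 = 0.1, 0.0247 m / 0.25 = 0.0988.

Emit:
shift_gripper --plan "1,0,0,0.1,0,0,0 | 1,0,0,0.1,0,0,0 | 1,0,0,0.1,0,0,0 | 1,0,0,0.1,0,0,0 | 1,0,0,0.0988,0,0,0"

```text
time: 2.28
tool_pos: [0.507, -0.289, 0.0751]
tool_rot: [0.0, 0.992, 0.124, 0.0]
contact_force: [0.4, 0.5, -0.3]
gripper_width: 0.996
grasp_force: 0.0
```

Emit:
shift_gripper --plan "1,0,0,0,0,0,0 | 0,0,0,0,0,0,0 | 0,0,0,0,0,0,0 | 0,0,0,0,0,0,0 | 0,0,0,0,0,0,0"

```text
time: 2.9
tool_pos: [0.5083, -0.2882, 0.0776]
tool_rot: [0.001, 0.992, 0.125, 0.001]
contact_force: [-1.7, 0.5, 5.8]
gripper_width: 0.611
grasp_force: 63.0
```

Emit:
shift_gripper --plan "0,0,0,0,0,0,0 | 0,0,0,0,0,0,0 | 0,0,0,0,0,0,0"

```text
time: 3.28
tool_pos: [0.5083, -0.2882, 0.0776]
tool_rot: [0.001, 0.992, 0.125, 0.001]
contact_force: [-3.4, 1.5, 6.5]
gripper_width: 0.612
grasp_force: 63.0
```

```bash
python3 -c "
from h import *
s=state();print(s['ft_torque'],s['contact_force'],R.from_matrix(rot(s['tool_rot'])).as_euler('ZYX'))"
```

```text
[ 0.23123661  0.49434801 -0.17271666] [-3.3539117   1.46577489  6.54755297] [ 2.51549014e-01 -9.71088947e-04  3.13992504e+00]
```

The opening reads 52 mm and the grip 63 N, so the drum is held. I'll twist clockwise in stages.

Scaled: 0.12 rad / 3.1416 = 0.0382.

Emit:
shift_gripper --plan "0,0,0,0,0,0,0.0382 | 0,0,0,0,0,0,0.0382 | 0,0,0,0,0,0,0.0382 | 0,0,0,0,0,0,0.0382 | 0,0,0,0,0,0,0.0382"

```text
time: 3.9
tool_pos: [0.5083, -0.2883, 0.0776]
tool_rot: [0.001, 0.985, -0.174, 0.001]
contact_force: [-3.1, 0.2, 5.8]
gripper_width: 0.614
grasp_force: 63.0
```

Emit:
shift_gripper --plan "0,0,0,0,0,0,0 | 0,0,0,0,0,0,0"

```text
time: 4.15
tool_pos: [0.5083, -0.2883, 0.0776]
tool_rot: [0.001, 0.985, -0.173, 0.001]
contact_force: [-2.7, 0.6, 5.6]
gripper_width: 0.615
grasp_force: 63.2
```

Run:
```python
from h import *
s=state();M=rot(s["tool_rot"]);print(s['ft_torque'],"yaw",np.arctan2(M[1,0],M[0,0]),s["joint_pos"][5])
cv2.imwrite("pics/t2.png",cv2.resize(optics.grab_frame("top")[165:275,360:500,::-1],None,fx=5,fy=5,interpolation=2))
```

```text
[ 0.07532585  0.48786385 -0.14600277] yaw -0.3484423153742285 1.2764812201874465
```

View pics/t2.png

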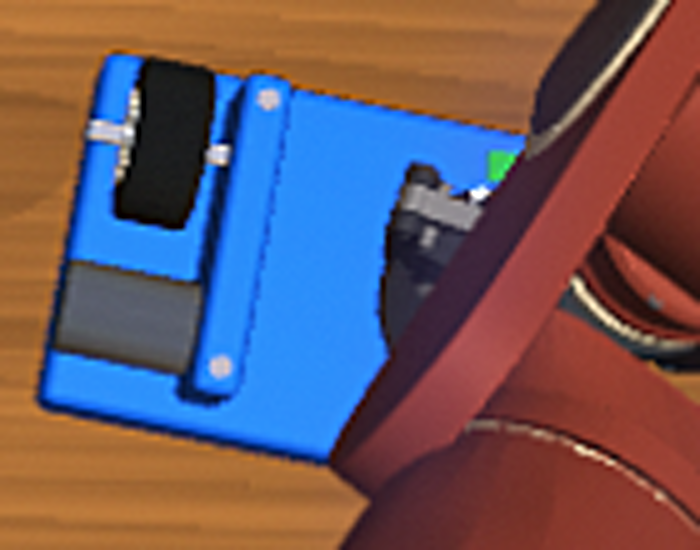

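The pointer's end shows at about (480,190) in the crop, just short of the green arc's left edge, so the wheel follows the twist. About 0.33 rad remains.

Scaled: 0.09 rad / 3.1416 = 0.0286.

Emit:
shift_gripper --plan "0,0,0,0,0,0,0.0286 | 0,0,0,0,0,0,0.0286 | 0,0,0,0,0,0,0.0286 | 0,0,0,0,0,0,0.0191 | 0,0,0,0,0,0,0"

```text
time: 4.82
tool_pos: [0.5083, -0.2884, 0.0776]
tool_rot: [0.001, 0.943, -0.333, 0.001]
contact_force: [-3.3, 0.8, 5.7]
gripper_width: 0.617
grasp_force: 63.2
```

Emit:
shift_gripper --plan "0,0,0,0,0,0,0 | 0,0,0,0,0,0,0"

```text
time: 5.08
tool_pos: [0.5082, -0.2884, 0.0776]
tool_rot: [0.001, 0.943, -0.333, 0.001]
contact_force: [-2.9, 0.4, 6.1]
gripper_width: 0.614
grasp_force: 63.2
```

Run:
```python
from h import *
s=state();M=rot(s["tool_rot"]);print(s['ft_torque'],"yaw",np.arctan2(M[1,0],M[0,0]))
p=onz(optics.camera_params("top"),455.8,202.8,.051);print(np.degrees(np.arctan2(p[1]+.2874,p[0]-.5071)))
cv2.imwrite("pics/w3.png",optics.grab_frame("wrist")[:,:,::-1])
```

```text
[ 0.02224417  0.56916171 -0.05925135] yaw -0.6781028379625961
7.6356521026572866
```

View pics/w3.png

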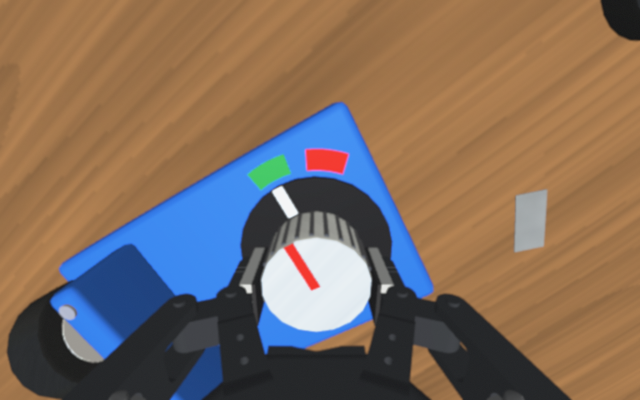

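The pointer (tip at (277,190)) lines up with the middle of the green arc at (268,172), well clear of red. Letting go and backing off.

Emit:
shift_gripper --plan "1,0,0,0,0,0,0 | 1,0,0,0,0,0,0 | 1,0,0,0,0,0,0 | 1,0,0,0,0,0,0 | 1,0,0,0,0,0,0"

```text
time: 5.75
tool_pos: [0.5077, -0.2875, 0.0752]
tool_rot: [-0.0, 0.943, -0.333, -0.0]
contact_force: [0.4, -0.7, 0.2]
gripper_width: 1.0
grasp_force: 0.0
```

Emit:
shift_gripper --plan "1,0,0,-0.08,0,0,0 | 1,0,0,-0.12,0,0,0 | 1,0,0,-0.16,0,0,0 | 1,0,0,-0.16,0,0,0 | 1,0,0,0,0,0,0"

```text
time: 6.38
tool_pos: [0.51, -0.2892, 0.2121]
tool_rot: [0.002, 0.943, -0.333, 0.005]
contact_force: [0.2, -0.6, -0.2]
gripper_width: 0.997
grasp_force: 0.0
```

Run:
```python
from h import *
p=optics.camera_params("wrist");cv2.imwrite("pics/w4.png",optics.grab_frame("wrist")[:,:,::-1])
```

```text
(no output)
```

View pics/w4.png

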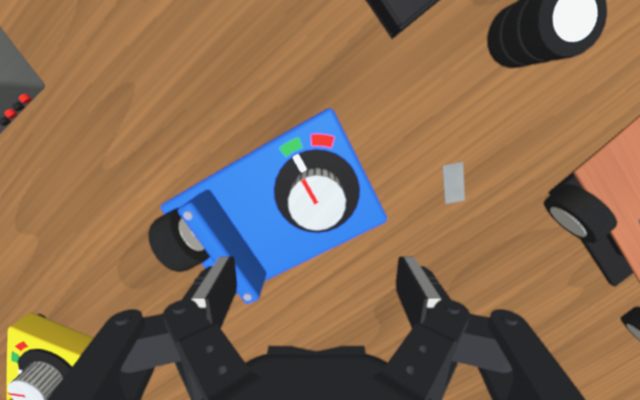

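The wheel is free, with the pointer end at (295,156) under the green arc's middle at (291,147). One numeric check, then I hand in.

Run:
```python
from h import *
p=optics.camera_params("wrist")
for u,v,z in ((295,156,.051),(291,147,.045),(322,140,.045)):
    q=onz(p,u,v,z);d=q[:2]-[.5071,-.2874];print(np.hypot(*d),th:=np.degrees(np.arctan2(d[1],d[0])),"wheel",1.2-np.radians(th+10.2))
s=state();print(s["time"],s["joint_vel"].round(3))
if 1.08<1.2-np.radians(np.degrees(np.arctan2(*(onz(p,295,156,.051)[:2]-[.5071,-.2874])[::-1]))+10.2)<1.32: print(manip.job_done())
```

```text
0.04354425632735086 -10.355096823613472 wheel 1.20270695023144
0.052834866621653806 -10.498730435663184 wheel 1.2052138296782395
0.053891605280781324 -45.65657926368737 wheel 1.8188340496456914
6.425 [-0.001  0.036  0.056  0.001 -0.006  0.001]
the job is handed in; nothing more can be done
None
```

I wound the blue wheel clockwise to about 1.20 rad, mid-green and never near the red arc, then let go and handed the job in at about 6.4 s; I didn't touch the yellow wheel.

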